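# Unlatch a cart's hitch coupler and hold its tongue up off the ball

### The arm

A 6-joint arm with a two-finger parallel gripper is mounted at the origin on a cart in front of the work surface, level with it; the furniture and walls round the work are solid. World frame = base frame: x ahead of the robot, y to its left, z up, the work surface at z = 0. Lengths are in m, angles in degrees, forces in N, time in s.
With the tool pointing down it reaches from about 0.15 to 0.775 m from the base axis. Payload 6.1 kg.
Tool frame: the origin (TCP) lies between the finger pads; the fingertips stand 19 mm ahead of it and the grasp point (between the pads) is the TCP (robot.tcp_to_tips is the distance from the TCP to the fingertips, in m); x points along the fingers, y is the direction in which the jaws open and shut, and the axes are right-handed (so a half turn about x gives the same grasp; the last joint's range is limited). The gripper opens to 85 mm and grips with 20 to 120 N. Pads are 22 mm wide; open, the fingers measure 114 mm over their backs; the gripper's body (76 mm by 85 mm) begins 54 mm behind the grasp point. The pads swing forward as they close: fully open they stand 13 mm farther back than shut.
Start: joints at [0, 7.208, -2.269, 80.523, 0, 90], TCP at [0.525, -0, 0.25] pointing down, gripper open.
Joint ranges: [-155.77, 155.77], [-54.66, 111.73], [-72.52, 77.12], [-102.08, 115.82], [-83.92, 84.16], [-180, 180]. Speed limits (degrees/s): [136.94, 136.94, 172.46, 180, 180, 180].

### API

Orientations are given as a 3x3 rotation matrix whose columns are the frame's x, y, z axes.
In Python, from plant import robot, cams gives the robot as it stands.
- The arm moves only by the shell command python3 -m pendant 'ROWS' [FORCE]. ROWS is JSON, a list of rows, each a list of 7 numbers: the shift along the tool's x, y, z in cm, then the turn, a rotation vector about the tool's x, y, z in degrees, then the closure, from -1 (fully open) to 1 (shut). In form: [[tx, ty, tz, wx, wy, wz, fingers], ...]. A call has 1 to 20 rows; each row shifts and turns the pose as measured when the row begins, along the tool's axes as they then stand; what a row does not reach is not made up. A row lasts 1/12 s, in which the tool goes at most 41.7 mm and 7.16 degrees, less where a joint would pass 70% of its speed; a pose out of reach is approached as far as the arm can. A call with a gripper value outside its range is refused whole. The fingers move at their own pace and stop on an object; FORCE is the grip in N (left out, the last holds). Time passes only in rows, so rows that do not move let the fingers close. It gives the time, the measured TCP pose, the force and the opening at its end, in the units of the state.
- robot.state(): the state, without advancing time (a new reading comes with each control period).
- cams.grab_frame(name): name is "scene" or "side" or "wrist"; returns the picture (384x512x3 uint8, red, green, blue); there is no depth.
- cams.get_calibration(name): a dict with "fov_y" (degrees; the focal length in pixels is half the picture's height over the tangent of half this angle, whatever the lens; pixels are square), "cx", "cy" (the principal point, pixels), "rvec" (rotation vector, rad) and "tvec" (3), from world to camera coordinates, as OpenCV has them. Camera axes: x right, y down, z forward; pixel columns grow to the right and rows downward; lengths in m; the calibration is good to about 2 mm. The wrist camera is an equidistant fisheye: a pixel r from the principal point sees the ray r / f radians off the axis. A picture is of the moment at which its call begins: read the wrist's pose just before it. get_calibration takes no time and is no camera call; for the wrist camera it gives the pose at the moment of the call.
- robot.finish_job(): hands the job in, once; it reports no verdict.
The state is a dict: "t": time; "qpos": joint angles; "joint_velocities": joint speeds; "joint_torque": joint torques, N m; "ee_pos": TCP position; "tool_rot": TCP orientation; "ft_force": force on the tool from outside, world axes, zero at the start; "moment": the same for the moment, N m; "finger_gap": finger opening in m.
Only numpy, scipy, OpenCV 4.12 (cv2) and the standard library are available. Lean on these libraries where they do the work, as an engineer would, in place of code of your own. Each camera call takes 0.05 s, during which the arm holds its last target. There are 200 camera calls.

### The job

The log cart's hitch coupler sits locked on its ball on the bench stand. Take the upright red latch grip, pull it sideways away from the tongue as far as it goes against its spring, and with it pulled lift the tongue off the ball until the tongue slopes up at about 20 degrees. Finish while still holding it raised and still by the red grip, with nothing put down or let go, and leave the other things on the bench where they are.

Things in the scene. Friction and masses are not known exactly. Their poses are not given: they have to be found in the camera images.
- knob (a point): middle of the upright red latch grip: round bar, 18 mm diameter, 50 mm tall (25 mm above and below this point), 110 mm above the bench with the tongue down, 26 mm above the coupler head's top. Axes: x along the tongue towards its hinge, y sideways away from the tongue = the way the latch pulls, z up (tilting with the tongue). It stands clear, 32 mm beside the head; can be pinched from above along y
- latch (a joint): how far the latch is pulled out, in m: 0 sprung shut (jaw under the ball, tongue locked down), 0.014 fully out at its stop; the jaw is free of the ball from about 0.006. The spring needs 6 N to start and 10 N at the stop, and pulls the latch shut again when it is let go.
- tongue (a joint): angle of the tongue in rad: 0 level, resting on the ball; grows as the coupler end is raised, up to 0.8; 0.35 is 20 degrees. The coupler is clear of the ball from about 0.17. The tongue falls back when let go: raising it takes about 4 N (up to 6 N) at the red grip.
- tongue_hinge (a point): middle of the tongue's level hinge bolt at the far end of the stand, 58 mm above the bench. Axes: x from the ball towards this hinge, y along the bolt to the side where the red grip stands, z up. The red grip's middle swings on an arc round this bolt; with tongue down and latch shut it lies at x = -250, y = +62, z = +52 mm from here
- ball_top (a point): top of the 40 mm steel hitch ball, 70 mm above the bench, on the stand's plywood base of 340x120x10 mm, which is fixed to the bench
- coupler (a point): middle of the top of the dark steel coupler head (62 mm across) at the end of the grey square tongue; 84 mm above the bench with the tongue down
- mallet: wooden joiner's mallet, 231x100x60, lying to the right; origin: middle of its underside
- brush_mug: dark enamel mug full of brushes and pencils, 91x120x155, standing at the back right; origin: its underside
- log_short: short log with bark, 94x88x105, standing at the left; origin: its underside
- masking_tape: roll of masking tape, 96x96x24, lying flat at the front left; origin: its underside
- chuck_key: black T-shaped chuck key, 70x70x12, lying at the front right; origin: its underside

How it is judged (in metres and radians):
On the way, in this order (a step that is already met when the one before it is completed fails the run):
1. the latch is pulled right out while the tongue is still down (value of joint latch above 0.01 m and value of joint tongue below 0.06 rad), for 0.1 s.
2. the tongue is lifted clear of the ball (value of joint tongue above 0.17 rad), for 0.1 s.
At the end, for the whole second after the job is handed in: The tongue is held still (under 0.1 rad/s) at 0.24 to 0.50 rad (14 to 29 degrees) above level, off the ball, with the fingers still on the latch's red grip (over 2 N) (value of joint tongue between 0.24 and 0.5 rad and contact force between the fingers and latch above 2 N and velocity of joint tongue between -0.1 and 0.1 rad/s); the arm keeps its last pose, push and grip.
It fails at once if the tongue is forced off the ball with the latch shut (value of joint tongue between 0.04 and 0.08 rad and value of joint latch below 0.003 m).
It fails at once if another thing on the bench is shifted by more than 30 mm (distance of any of mallet, brush_mug, log_short, masking_tape, chuck_key from where it was at the start of the episode above 0.03 m).
It also fails if it takes over 38 s, if anything falls off the work surface, if the arm or the gripper's body presses on something with over 40 N, if the wrist force passes 120 N, or if a joint passes its speed limit or range.

## Working session

There is one attempt and no reset: what is moved stays moved. The work goes in short steps, Python scripts to look and compute and a shell command to move; the robot and the scene stay as the last step left them, time stands still between calls to the robot, and variables do not carry over. Pictures are saved under pics/ and viewed, about 8 in all and at most 12, crops included, and the job is handed in when it is done.

```bash
mkdir -p pics; ls
python3 - <<'E'
from plant import robot,cams
import cv2
for n in("scene","side"):
    cv2.imwrite(f"pics/{n}0.png",cams.grab_frame(n)[:,:,::-1])
    print(n,cams.get_calibration(n))
s=robot.state();print(s["t"],s["ee_pos"],s["tool_rot"],s["ft_force"],s["finger_gap"])
E
```

```text
pics
scene {'fov_y': 54.16680452524448, 'cx': 255.38949634070752, 'cy': 191.44002927307028, 'rvec': array([ 2.09857032, -0.76691918,  0.39653912]), 'tvec': array([-0.40714773,  0.29482373,  0.84068571])}
side {'fov_y': 53.33096484154645, 'cx': 253.43886283770092, 'cy': 190.64854482642002, 'rvec': array([ 0.24592674, -2.80271326,  1.28033818]), 'tvec': array([0.54201803, 0.11154561, 1.38821445])}
0.1 [5.24669426e-01 1.58689411e-05 2.49594026e-01] [[-1.45163975e-03  9.99998946e-01 -1.35841809e-05]
 [ 3.19320963e-05 -1.35378412e-05 -9.99999999e-01]
 [-9.99998946e-01 -1.45164018e-03 -3.19124106e-05]] [-0.04790646 -0.22757039 -0.49109315] 0.08542992313568686
```

View pics/scene0.png

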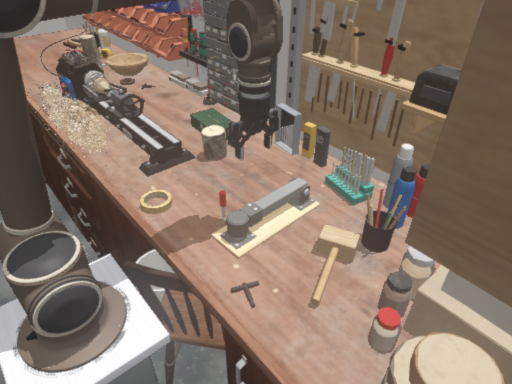

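View pics/side0.png

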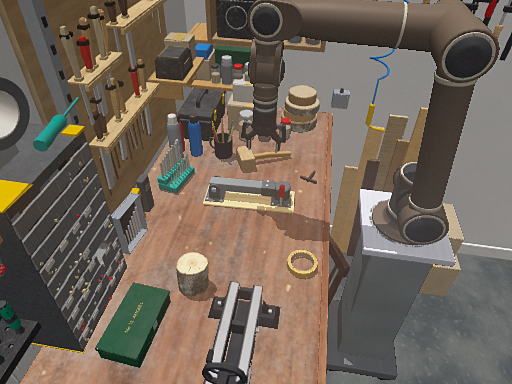

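The grip is near (222,198) in the scene view and (282,190) in the side view. The head is near (237,217), and the hinge end near (303,188). I'll enlarge both crops for exact pixels.

Run:
```python
import cv2,numpy as np
a=cv2.imread("pics/scene0.png")[170:260,200:330];b=cv2.imread("pics/side0.png")[165:220,190:310]
a=cv2.resize(a,None,fx=6,fy=6,interpolation=2)[:330];b=cv2.resize(b,None,fx=4.5,fy=4.5,interpolation=2)
c=np.zeros((330+b.shape[0],780,3),np.uint8);c[:330]=a;c[330:,:b.shape[1]]=b
cv2.imwrite("pics/crop.png",c)
for n in("scene","side"):
    i=cv2.imread(f"pics/{n}0.png").astype(int);m=(i[:,:,2]>110)&(i[:,:,1]<70)&(i[:,:,0]<70)
    k,l,s,ce=cv2.connectedComponentsWithStats(m.astype(np.uint8))
    print(n,[(s[j].tolist(),ce[j].round(1).tolist()) for j in range(1,k) if s[j][4]>15])
```

```text
scene [([382, 44, 12, 30, 213], [387.3, 58.3]), ([407, 175, 18, 42, 279], [415.7, 195.2]), ([221, 195, 4, 11, 37], [222.4, 199.8]), ([377, 316, 19, 13, 47], [384.5, 324.2])]
side [([486, 0, 11, 17, 79], [490.9, 7.9]), ([79, 36, 7, 5, 31], [81.8, 38.1]), ([80, 46, 10, 23, 118], [84.7, 55.8]), ([234, 64, 9, 6, 40], [237.7, 66.2]), ([131, 72, 8, 24, 100], [134.3, 82.4]), ([281, 118, 10, 7, 48], [285.3, 120.5]), ([179, 122, 4, 14, 21], [180.7, 127.9]), ([279, 185, 6, 12, 58], [281.4, 190.7])]
```

View pics/crop.png

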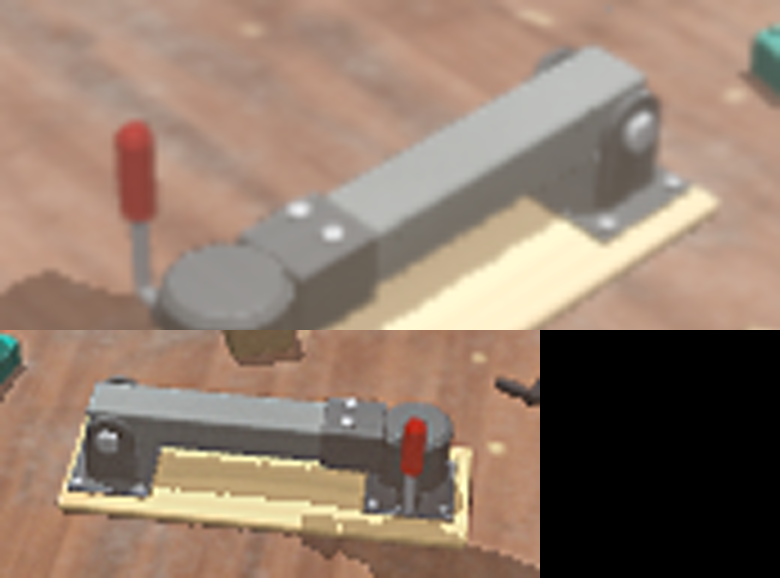

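```bash
cat > h.py <<'E'
import numpy as np,cv2
from plant import robot,cams
def ray(n,p):
    c=cams.get_calibration(n);R=cv2.Rodrigues(c["rvec"])[0];f=192/np.tan(np.radians(c["fov_y"]/2))
    d=R.T@np.array([(p[0]-c["cx"])/f,(p[1]-c["cy"])/f,1]);return -R.T@c["tvec"],d/np.linalg.norm(d)
def plane(n,p,z):
    o,d=ray(n,p);return o+d*(z-o[2])/d[2]
def tri(p,q):
    A=np.zeros((3,3));b=np.zeros(3);L=[ray("scene",p),ray("side",q)]
    for o,d in L:
        M=np.eye(3)-np.outer(d,d);A+=M;b+=M@o
    x=np.linalg.solve(A,b);return x,[np.linalg.norm(np.cross(x-o,d)) for o,d in L]
E
python3 - <<'E'
from h import *
np.set_printoptions(precision=4,suppress=True)
k=tri((222.7,198.6),(281.8,191));print("knob",k,plane("scene",(222.7,198.6),.11),plane("side",(281.8,191),.11))
print("head",tri((238,217.2),(283.3,184.6)),plane("scene",(238,217.2),.084),plane("side",(283.3,184.6),.084))
a=plane("scene",(306.3,191.7),.058);b=plane("side",(214,189.4),.058);h=(a+b)/2;print("bolt",a,b,h)
for K in(k[0],):
  v=(h-K)[:2];print(np.linalg.norm(v),"expect",np.hypot(250,62)/1e3,"dir deg",np.degrees(np.arctan2(v[1],v[0])+np.arctan2(62,250)))
E
```

```text
knob (array([0.4462, 0.0391, 0.108 ]), [np.float64(0.0018118438646795075), np.float64(0.0018118438646793679)]) [0.4468 0.0371 0.11  ] [0.4444 0.0426 0.11  ]
head (array([ 0.4467, -0.0268,  0.0831]), [np.float64(0.0023824769291232073), np.float64(0.0023824769291233405)]) [ 0.4488 -0.0274  0.084 ] [ 0.4445 -0.0241  0.084 ]
bolt [ 0.7021 -0.0423  0.058 ] [0.6951 0.0207 0.058 ] [ 0.6986 -0.0108  0.058 ]
0.2573043301771868 expect 0.25757329054077016 dir deg 2.7494411651590127
```

Knob at (0.446, 0.039, 0.108), against an expected height of 0.110. Knob-to-hinge distance is 257 mm against 257.6 expected, and the yaw is about 3°. I'll turn the tool so the jaws lie along the latch axis, then look with the wrist camera.

```bash
python3 -m pendant '[[0,0,0,-7,0,0,-1],[0,0,0,-7,0,0,-1],[0,0,0,-7,0,0,-1],[0,0,0,-7,0,0,-1],[0,0,0,-7,0,0,-1],[0,0,0,-7,0,0,-1],[0,0,0,-7,0,0,-1],[0,0,0,-7,0,0,-1],[0,0,0,-7,0,0,-1],[0,0,0,-7,0,0,-1],[0,0,0,-7,0,0,-1],[0,0,0,-7,0,0,-1],[0,0,0,-7,0,0,-1],[0,0,0,-2,0,0,-1]]' 60; python3 -c "
from plant import robot
print(robot.state()['qpos'])"
```

```text
t: 1.27
ee_pos: [0.5214, -0.0, 0.2428]
tool_rot: [[-0.015, -0.096, 0.995], [0.0, 0.995, 0.096], [-1.0, 0.001, -0.015]]
ft_force: [0.4, -0.1, -0.3]
finger_gap: 0.0857
[-2.27129218e-03  7.52474798e+00 -2.85393792e+00  8.04985024e+01
  1.26051609e-03 -5.49868700e+00]
```

```bash
python3 -m pendant '[[1.2,1,-1.9,1,0,0,-1],[1.2,1,-1.9,1,0,0,-1],[1.2,1,-1.9,0.5,0,0,-1],[1,0.7,-1.7,0,0,0,-1],[0,0,0,0,0,0,-1]]'
python3 - <<'E'
from plant import robot,cams
import cv2
print(cams.get_calibration("wrist"))
cv2.imwrite("pics/w1.png",cams.grab_frame("wrist")[:,:,::-1])
E
```

```text
t: 1.68
ee_pos: [0.4412, 0.0319, 0.1934]
tool_rot: [[-0.019, -0.051, 0.999], [-0.0, 0.999, 0.051], [-1.0, 0.001, -0.019]]
ft_force: [-0.6, -0.6, -0.3]
finger_gap: 0.0854
{'fov_y': 65.70646984690485, 'cx': 254.95812600794252, 'cy': 191.45993173736548, 'rvec': array([-2.02245969, -2.12765137, -0.29765592]), 'tvec': array([-0.00963912, -0.44240347,  0.20537247])}
```

View pics/w1.png

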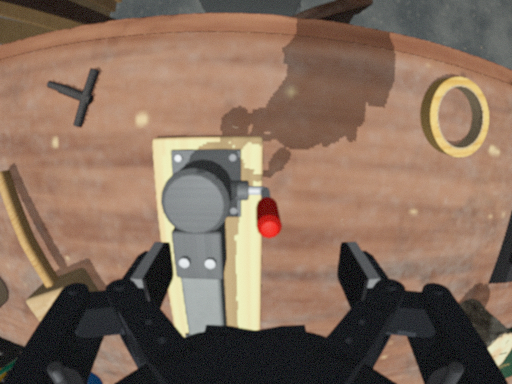

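The wrist view shows the grip's top at (269,229), its foot near (266,201), the head centre at (197,200), and the base's edges nearly parallel to the tool. Next, rays through these at the known heights.

```bash
cat >> h.py <<'E'
def wray(p,z,c=None):
    c=c or cams.get_calibration("wrist");R=cv2.Rodrigues(c["rvec"])[0];f=192/np.tan(np.radians(c["fov_y"]/2))
    u=np.array([p[0]-c["cx"],p[1]-c["cy"]]);r=np.linalg.norm(u);t=r/f
    d=R.T@np.r_[u/r*np.sin(t),np.cos(t)];o=-R.T@c["tvec"];return o+d*(z-o[2])/d[2]
E
python3 - <<'E'
from h import *
np.set_printoptions(precision=4,suppress=True)
for n,p,z in(("top",(269,229),.133),("foot",(266,201),.085),("head",(197,200),.084),("b1",(262,137),.01),("b2",(260.5,328),.01)):print(n,wray(p,z))
E
```

```text
top [0.4493 0.0417 0.133 ]
foot [0.4447 0.041  0.085 ]
head [ 0.4472 -0.0169  0.084 ]
b1 [0.3993 0.0368 0.01  ]
b2 [0.6512 0.0498 0.01  ]
```

```bash
python3 -m pendant '[[1,0.9,0.5,0,-1,0,-1],[2,0,0,0,0,0,-1],[2,0,0,0,0,0,-1],[2,0,0,0,0,0,-1],[0.7,0,0,0,0,0,-1],[0,0,0,0,0,0,-1]]'
```

```text
t: 2.23
ee_pos: [0.4554, 0.0404, 0.1189]
tool_rot: [[0.011, -0.051, 0.999], [0.0, 0.999, 0.051], [-1.0, -0.0, 0.011]]
ft_force: [-1.1, -0.6, -0.5]
finger_gap: 0.0855
```

```bash
python3 -m pendant '[[0.1,0.05,-0.8,0,0.6,0,-1],[0,0,0,0,0,0,-1],[0,0,0,0,0,0,1],[0,0,0,0,0,0,1],[0,0,0,0,0,0,1],[0,0,0,0,0,0,1],[0,0,0,0,0,0,1],[0,0,0,0,0,0,1],[0,0,0,0,0,0,1],[0,0,0,0,0,0,1]]' 60
python3 - <<'E'
from plant import robot,cams
import cv2
cv2.imwrite("pics/w2.png",cams.grab_frame("wrist")[:,:,::-1])
E
```

```text
t: 3.07
ee_pos: [0.4506, 0.0418, 0.1233]
tool_rot: [[0.007, -0.051, 0.999], [0.004, 0.999, 0.051], [-1.0, 0.004, 0.007]]
ft_force: [0.7, 1.1, -0.7]
finger_gap: 0.0157
```

View pics/w2.png

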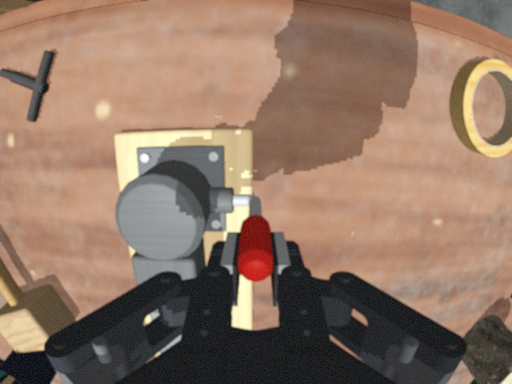

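The wrist view shows the red bar between both pads, and the finger gap has stopped at 16 mm. Now I'll pull the latch.

```bash
python3 -m pendant '[[0,0.4,0,0,0,0,1],[0,0.4,0,0,0,0,1],[0,0.4,0,0,0,0,1],[0,0.4,0,0,0,0,1]]' 90
```

```text
t: 3.45
ee_pos: [0.4501, 0.0522, 0.1231]
tool_rot: [[0.008, -0.046, 0.999], [-0.012, 0.999, 0.046], [-1.0, -0.012, 0.007]]
ft_force: [0.8, -9.2, -0.2]
finger_gap: 0.0151
```

```bash
python3 -m pendant '[[0,0.4,0,0,0,0,1],[0,0.3,0,0,0,0,1],[0,0.3,0,0,0,0,1]]' 90
```

```text
t: 3.7
ee_pos: [0.4499, 0.0568, 0.1228]
tool_rot: [[0.009, -0.043, 0.999], [-0.028, 0.999, 0.043], [-1.0, -0.028, 0.008]]
ft_force: [2.0, -17.7, -1.9]
finger_gap: 0.0153
```

The force jumped to 17.7 N after 15 mm of travel, so the latch is at its stop with the tongue still down. I'll hold it briefly, then start lifting along the arc.

```bash
python3 -m pendant '[[0,0.3,0,0,0,0,1],[0,0.3,0,0,0,0,1],[0,0.3,0,0,0,0,1],[-0.45,0.3,0.1,0,1,0,1],[-0.6,0.3,0.15,0,1.4,0,1],[-0.6,0.3,0.15,0,1.4,0,1]]' 90
```

```text
t: 4.2
ee_pos: [0.4541, 0.0576, 0.1373]
tool_rot: [[-0.055, -0.031, 0.998], [-0.076, 0.997, 0.027], [-0.996, -0.075, -0.058]]
ft_force: [4.2, -21.0, -6.2]
finger_gap: 0.0153
```

Tongue is at about 0.057 rad and unlocked. I'll carry on, countering the slight roll.

```bash
python3 -m pendant '[[-0.6,0.2,0.15,0,1.4,0.8,1],[-0.7,0.2,0.18,0,1.6,0.8,1],[-0.7,0.2,0.18,0,1.6,0.8,1],[-0.7,0.2,0.18,0,1.6,0.8,1],[-0.7,0.2,0.18,0,1.6,0.8,1]]' 90
```

```text
t: 4.62
ee_pos: [0.4666, 0.0572, 0.1676]
tool_rot: [[-0.201, -0.019, 0.979], [-0.037, 0.999, 0.012], [-0.979, -0.033, -0.201]]
ft_force: [0.8, -12.4, -3.9]
finger_gap: 0.0149
```

```bash
python3 -m pendant '[[-0.7,0.2,0.2,0,1.4,0.4,1],[-0.7,0.2,0.2,0,1.4,0.4,1],[-0.7,0.2,0.2,0,1.4,0.4,1],[-0.7,0.2,0.2,0,1.4,0.4,1],[-0.5,0.2,0.14,0,1,0.4,1],[-0.3,0.2,0.08,0,0.6,0.4,1]]' 90
```

```text
t: 5.12
ee_pos: [0.4841, 0.0575, 0.1984]
tool_rot: [[-0.338, -0.013, 0.941], [-0.024, 1.0, 0.005], [-0.941, -0.021, -0.338]]
ft_force: [-2.5, -10.0, -1.9]
finger_gap: 0.0156
```

```bash
python3 -m pendant '[[-0.1,0.1,0,0,0,0,1],[-0.1,0.1,0,0,0,0,1],[-0.1,0.1,0,0,0,0,1],[-0.1,0.1,0,0,0,0,1]]' 90
python3 - <<'E'
from plant import robot,cams
import cv2,time,numpy as np
cv2.imwrite("pics/s2.png",cv2.resize(cams.grab_frame("side")[130:230,160:320,::-1],None,fx=5,fy=5))
for _ in range(4):
    cams.grab_frame("scene");s=robot.state();print(s["t"],s["ee_pos"].round(4),s["ft_force"].round(1),s["finger_gap"])
E
```

```text
t: 5.45
ee_pos: [0.4848, 0.0539, 0.2004]
tool_rot: [[-0.345, -0.017, 0.938], [-0.041, 0.999, 0.002], [-0.938, -0.038, -0.346]]
ft_force: [-2.6, -9.4, -2.4]
finger_gap: 0.0154
5.55 [0.4848 0.054  0.2004] [-2.7 -8.9 -1.5] 0.015162076135454148
5.6 [0.4848 0.054  0.2004] [-2.6 -9.2 -0.9] 0.014986884947339262
5.65 [0.4848 0.054  0.2004] [-2.6 -8.8 -1.6] 0.014896225781323049
5.7 [0.4848 0.054  0.2003] [-3.4 -9.4 -1.4] 0.015223057342670843
```

View pics/s2.png

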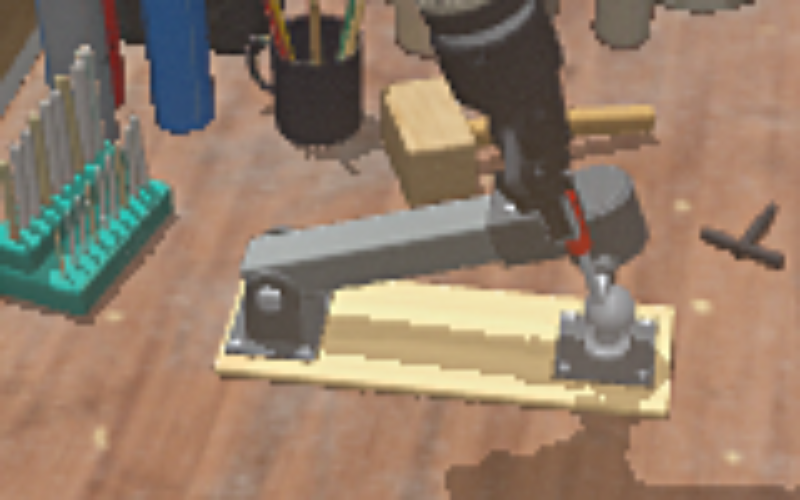

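The side view shows the head at about (610,215), clear of the ball at (610,315). The grip is still held, the mallet, mug and chuck key are in place, and the pose and force are steady. Handing in.

```bash
python3 -c "
from plant import robot
print(robot.finish_job()); s=robot.state(); print(s['t'],s['ee_pos'],s['ft_force'],s['finger_gap'])"
```

```text
the job is handed in; nothing more can be done
None
the job is handed in; nothing more can be done
```

I pinched the red latch grip from above and pulled it out about 15 mm to its stop. With it held out, I lifted the tongue along its arc to about 19° (0.33 rad, worked out from the tool's position) and handed the job in still holding it. `finish_job` gives no verdict.

- **Latch:** the side force jumped to about 18 N at full pull, above the 10 N the spring needs at its stop, before I began lifting.
- **Holding still:** over the last 0.15 s of readings before hand-in, the tool moved by only about 0.1 mm. The side load stayed around 9 N and the finger gap at 15 mm.
- **Bench:** the last picture shows the head clear of the ball, with the mallet, mug and chuck key in place by eye. The log and masking tape were outside that picture and I did not check them again; the arm never went near them.

Two readings were slightly off. The latch crept back a few millimetres from its stop while holding, but it stayed past the point where the jaw frees the ball. The tool also rolled by up to about 4° while pulling; I corrected that during the lift, and it was about 2° at the end.

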